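Strip a stacked mould set and lay its parts out

TASK

Take the stacked mould set apart from the top down and set each part down flat, without dropping it, in the middle of its own place. First lay the red strap on the black mat, then put the brass insert on the blue pad and the dark steel insert on the pale stone plate (these two in either order), and last lay the aluminium plate on the wooden board. The strap and the plate lie lengthwise along their places; leave every part released and at rest.

Things in the scene. Friction and masses are not known exactly. Their poses are not given: they have to be found in the camera images.
- strap_mid (a point): Red painted safety strap, a flat bar 100 x 22 x 14 mm (x, y, z; long axis x) with two dark bolt holes. It lies on top of both inserts, along the length of the stack. The point is its centre, half-way up (7 mm over its underside). z is up, so it is gripped across y (22 mm).
- brass_mid (a point): Brass-yellow insert block, 46 x 40 x 34 mm (x, y, z), with a round cavity on top. It stands loose on one end of the aluminium plate, beside the dark insert with about 24 mm between them; which end varies. The point is its centre, 17 mm over its underside. Gripped across y (40 mm), clear of the other insert.
- dark_mid (a point): Dark, nearly black steel insert block, 46 x 40 x 34 mm (x, y, z), with three pale ribs on top. It stands loose on the other end of the aluminium plate. The point is its centre, 17 mm over its underside. Gripped across y (40 mm).
- plate_mid (a point): Bare aluminium mould plate, 140 x 60 x 16 mm (x, y, z; long axis x), with bolt holes at its corners, loose on the bench at the bottom of the stack; it projects about 10 mm all round the inserts. The point is its centre, 8 mm over its underside. Gripped across y (60 mm).
- mat_top (a point): Place of the strap: black rubber mat, 140 x 70 mm (long axis x), 6 mm thick, fixed to the bench. The point is the centre of its top.
- bluepad_top (a point): Place of the brass insert: blue polishing pad, 100 x 100 mm, 8 mm thick, fixed to the bench. The point is the centre of its top.
- stone_top (a point): Place of the dark steel insert: pale grey stone inspection plate, 110 x 110 mm, 20 mm thick, fixed to the bench. The point is the centre of its top.
- board_top (a point): Place of the aluminium plate: brown wooden board, 170 x 100 mm (long axis x), 12 mm thick, fixed to the bench. The point is the centre of its top.
Things that resemble listed ones, but are neither listed nor needed, are in the scene too. Of the things like the part that bears strap_mid, leave any that is pink or turquoise; of the rest the smaller one is meant.

How it is judged:
On the way, in this order (a step that is already met when the one before it is completed fails the run):
1. the red strap lies on the black mat (horizontal distance between strap_mid and mat_top below 0.015 m and z of strap_mid in the frame of mat_top between 0.003 and 0.011 m and angle between strap_mid's own z axis and vertical below 0.1 rad and angle between the x axis of strap_mid and the x axis of mat_top, either way round below 0.22 rad), for 0.2 s.
2. the brass insert stands on the blue pad and the dark insert on the stone plate (horizontal distance between brass_mid and bluepad_top below 0.015 m and z of brass_mid in the frame of bluepad_top between 0.013 and 0.021 m and angle between each of brass_mid, dark_mid's own z axis and vertical below 0.1 rad and horizontal distance between dark_mid and stone_top below 0.015 m and z of dark_mid in the frame of stone_top between 0.013 and 0.021 m), for 0.2 s.
3. the aluminium plate lies on the wooden board (horizontal distance between plate_mid and board_top below 0.015 m and z of plate_mid in the frame of board_top between 0.004 and 0.012 m and angle between plate_mid's own z axis and vertical below 0.1 rad and angle between the x axis of plate_mid and the x axis of board_top, either way round below 0.22 rad), for 0.2 s.
At the end, for the whole second after the job is handed in: Strap on mat, brass on blue pad, dark on stone, plate on board: each centre within 15 mm of the middle of its place, height within 4 mm of resting, flat within 0.1 rad; strap and plate lengthwise within 0.22 rad (either way round); all slower than 20 mm/s (all of step 1 and all of step 2 and all of step 3 and linear speed of each of strap, brass, dark, plate below 0.02 m/s); the robot touches nothing.
It fails at once if the strap is dropped onto its place: faster than 0.6 m/s within 15 mm above it (horizontal distance between strap_mid and mat_top below 0.06 m and z of strap_mid in the frame of mat_top below 0.022 m and linear speed of strap above 0.6 m/s).
It fails at once if the brass insert is dropped onto its place: faster than 0.6 m/s within 15 mm above it (horizontal distance between brass_mid and bluepad_top below 0.06 m and z of brass_mid in the frame of bluepad_top below 0.032 m and linear speed of brass above 0.6 m/s).
It fails at once if the dark insert is dropped onto its place: faster than 0.6 m/s within 15 mm above it (horizontal distance between dark_mid and stone_top below 0.06 m and z of dark_mid in the frame of stone_top below 0.032 m and linear speed of dark above 0.6 m/s).
It fails at once if the plate is dropped onto its place: faster than 0.6 m/s within 15 mm above it (horizontal distance between plate_mid and board_top below 0.06 m and z of plate_mid in the frame of board_top below 0.023 m and linear speed of plate above 0.6 m/s).
It also fails if it takes over 134 s, if anything falls off the work surface, if the arm or the gripper's body presses on something with over 40 N, if the wrist force passes 120 N, or if a joint passes its speed limit or range.

ROBOT

A 6-joint arm with a two-finger parallel gripper is mounted at the origin on the work surface. World frame = base frame: x ahead of the robot, y to its left, z up, the work surface at z = 0. Lengths are in m, angles in rad, forces in N, time in s.
With the tool pointing down it reaches from about 0.35 to 0.95 m from the base axis. Payload 17.4 kg.
Tool frame: the origin (TCP) lies between the finger pads; the fingertips stand 8 mm ahead of it and the grasp point (between the pads) lies 11 mm behind it; z points along the fingers, y is the line along which they close (so a half turn about z gives the same grasp; the last joint's range is limited). The gripper opens to 93 mm and grips with 3 to 60 N. Pads are 15 mm wide; open, the fingers measure 128 mm over their backs; the gripper's body (75 mm by 188 mm) begins 65 mm behind the grasp point.
Start: joints at [-1.3, 0.116, 1.442, -0, 1.584, -0.038], TCP at [0.205, -0.643, 0.194] pointing down, gripper open.
Joint ranges: [-2.83, 2.83], [-0.83, 2.19], [0.07, 2.5], [-1.14, 4.28], [0.01, 3], [-2.97, 2.97]. Speed limits (rad/s): [1.89, 1.89, 2.22, 3.14, 3.14, 3.14].

INTERFACE

Orientations are given as [roll, pitch, yaw] about the fixed x, y, z axes, in that order (R = Rz(yaw) Ry(pitch) Rx(roll)).
In Python, from station import ctrl gives the robot as it stands. The module is installed in compiled form; this text tells all that it offers.
- The arm moves only by the tool send_rows, never from a script. Its argument "deltas" is text: rows parted by semicolons, each of 7 numbers parted by spaces: the finger opening in mm, from 0 to 93, then the shift along the tool's x, y, z in mm, then the turn, a rotation vector about the tool's x, y, z in rad. A call has 1 to 10 rows; each row is the pose to reach, as a shift and turn from the pose commanded when the call began, along the tool's axes at that moment; what a row does not reach only later rows make up. A row lasts 1/10 s, in which the tool goes at most 50 mm and 8.59 degrees, less where a joint would pass 70% of its speed; a pose out of reach is approached as far as the arm can. A call with a gripper value outside its range is refused whole. The fingers move at their own pace and stop on an object; "newtons" is the grip in N (left out, the last holds). Time passes only in rows, so rows that repeat a pose let the fingers close. It gives the time, the measured TCP pose, the force, the opening and the grip force at its end, in the units of the state.
- ctrl.get_state(): the state, without advancing time (a new reading comes with each control period).
- ctrl.capture(name): name is "side" or "top"; returns a dict with "img" (400x640x3 uint8, blue, green, red), "vfov" (degrees; the focal length in pixels is half the picture's height over the tangent of half this angle, whatever the lens; pixels are square), "cx", "cy" (the principal point, pixels), "k1" (the pictures are not rectified: a ray, as slopes to the right and down, at radius r is drawn at 1 + k1 r^2 times it, then the intrinsics apply), "xyz" and "orientation" of the camera in the world. Camera axes: x right, y up, looking along -z (the intrinsics and any distortion apply to the point x, -y, -z); pixel columns grow to the right and rows downward; lengths in m; the calibration is good to about 2 mm. A picture is of the moment at which its call begins. There is no depth.
- ctrl.sign_off(): hands the job in; it is judged then, once.
The state is a dict: "t": time; "q": joint angles; "dq": joint speeds; "tau": joint torques, N m; "position": TCP position; "tool_rot": TCP orientation; "wrist_force": force on the tool from outside, world axes, zero at the start; "moment": the same for the moment, N m; "grip_width": opening from 0.0 (shut) to 1.0 (fully open); "finger_force": force on a finger pad.
Only numpy, scipy, OpenCV 4.12 (cv2) and the standard library are available. Lean on these libraries where they do the work, as an engineer would, in place of code of your own. Each camera call takes 0.05 s, during which the arm holds its last target. There are 200 camera calls.

## Working session

There is one attempt and no reset: what is moved stays moved. The work goes in short steps, Python scripts to look and compute and a tool call to move; the robot and the scene stay as the last step left them, time stands still between calls to the robot, and variables do not carry over. Pictures are saved under pics/ and viewed, at most 14 in all, crops included, and the job is handed in when it is done.

Besides the shell and the picture viewer there is one more tool, called after "Emit:" by a JSON object that holds its "op" and its "data", one argument or row to a line. send_rows: Moves the arm, as the interface text tells. Its arguments: {"type":"object","properties":{"deltas":{"type":"string"},"newtons":{"type":"number"}},"required":["deltas"]}

```bash
mkdir -p pics
python3 - <<'E'
from station import ctrl
import cv2
for n in("top","side"):
    c=ctrl.capture(n); cv2.imwrite(f"pics/{n}0.png",c["img"]); print({k:v for k,v in c.items() if k!="img"})
print(ctrl.get_state())
E
```

```text
{'vfov': 45.06465987183812, 'cx': 320.93892970373184, 'cy': 196.8047585991601, 'k1': -0.08287747748304589, 'xyz': array([0.31220818, 0.03794438, 1.55500538]), 'orientation': array([ 0.11045184,  0.02029846, -1.58811314])}
{'vfov': 48.773596399420654, 'cx': 313.1952347779348, 'cy': 201.59729170169683, 'k1': -0.012603921122281229, 'xyz': array([0.40286547, 1.03238435, 1.04421495]), 'orientation': array([ 0.79692306,  0.0171621 , -3.05458804])}
{'t': 0.1, 'q': array([-1.29978907e+00,  1.16422163e-01,  1.44219624e+00, -1.76611043e-05,
        1.58399075e+00, -3.77868149e-02]), 'dq': array([ 0.00372869, -0.00185106, -0.00070493,  0.00087879,  0.00235839,
        0.00038312]), 'tau': array([ 2.74398670e-03, -7.22889948e+01, -6.23863435e+01,  7.82870734e-02,
        2.28032068e-02, -7.27145925e-05]), 'position': array([ 0.20507822, -0.64287512,  0.19319109]), 'tool_rot': array([-3.14057621e+00, -2.07539142e-05,  3.08793834e-01]), 'wrist_force': array([ 0.87976397, -0.49886815, -0.18189364]), 'moment': array([0.0119928 , 0.00386112, 0.00247567]), 'finger_force': 0.0, 'grip_width': 0.9979224923494404}
```

View pics/top0.png

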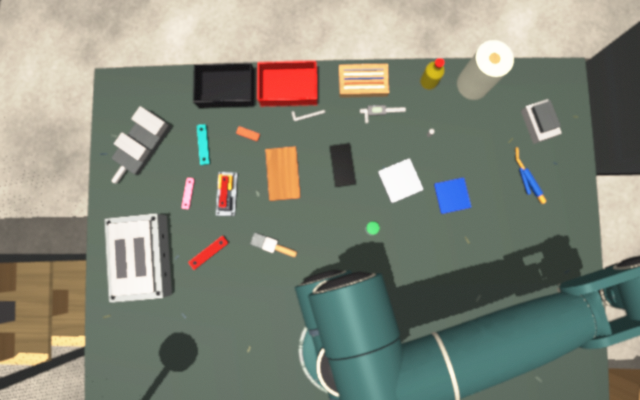

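View pics/side0.png

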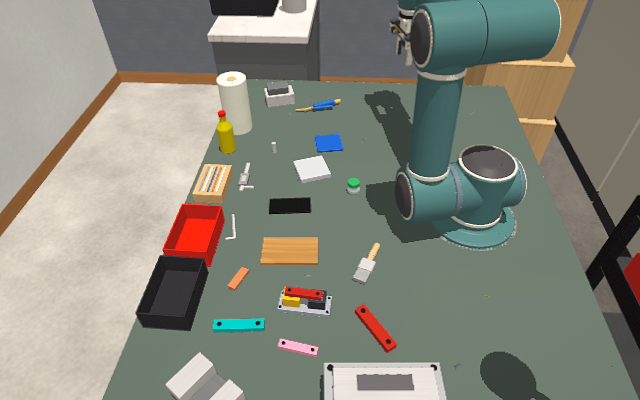

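```bash
cat > h.py <<'E'
import numpy as np,cv2
from scipy.spatial.transform import Rotation as R
from station import ctrl
def K(c):
    f=200/np.tan(np.radians(c["vfov"])/2); return np.array([[f,0,c["cx"]],[0,f,c["cy"]],[0,0,1.]])
def cast(c,px,z):
    """pixels -> world points on the plane at height z"""
    p=cv2.undistortPoints(np.float64(px).reshape(-1,1,2),K(c),np.array([c["k1"],0,0,0.]))[:,0]
    d=np.c_[p[:,0],-p[:,1],-np.ones(len(p))]@R.from_euler("xyz",c["orientation"]).as_matrix().T
    return c["xyz"]+d*((z-c["xyz"][2])/d[:,2])[:,None]
def rect(c,box,lo,hi,z):
    """largest HSV-mask blob in box (x0,y0,x1,y1) as a rectangle on plane z: centre mm, sizes mm, long-axis yaw"""
    x0,y0,x1,y1=box;s=4
    im=cv2.resize(c["img"][y0:y1,x0:x1],None,fx=s,fy=s,interpolation=cv2.INTER_CUBIC)
    hsv=cv2.cvtColor(im,cv2.COLOR_BGR2HSV); hsv[...,0]=(hsv[...,0].astype(int)+20)%180  # red hue -> 20
    m=cv2.morphologyEx(cv2.inRange(hsv,np.array(lo),np.array(hi)),cv2.MORPH_CLOSE,np.ones((9,9)))
    k=max(cv2.findContours(m,cv2.RETR_EXTERNAL,cv2.CHAIN_APPROX_NONE)[0],key=cv2.contourArea)[:,0]
    w=cast(c,(k+.5)/s-.5+[x0,y0],z)[:,:2]*1000
    (cx,cy),(a,b),t=cv2.minAreaRect(w.astype(np.float32))
    if a<b:a,b,t=b,a,t+90
    return np.round([cx,cy,a,b,(np.radians(t)+np.pi/2)%np.pi-np.pi/2],2)
E
python3 - <<'E'
from h import *
T=ctrl.capture("top");S=ctrl.capture("side")
red=((10,150,110),(28,255,255)); 
L=[("strap",.064,red,(212,170,242,216),(275,280,335,305)),
("mat",.006,((0,0,0),(199,255,45)),(322,135,365,195),(262,190,320,222)),
("blue",.008,((120,150,60),(150,255,255)),(425,170,480,220),(305,125,352,160)),
("stone",.020,((0,0,140),(199,60,255)),(370,150,432,210),(285,150,340,190)),
("board",.012,((22,80,60),(45,255,255)),(255,135,308,210),(250,228,328,272))]
for n,z,(lo,hi),b,s in L: print(n,rect(T,b,lo,hi,z),rect(S,s,lo,hi,z))
a=cv2.resize(T["img"][165:222,200:250],(500,570),interpolation=cv2.INTER_CUBIC);cv2.imwrite("pics/ct.png",a)
b=cv2.resize(S["img"][275:325,265:345],(800,500),interpolation=cv2.INTER_CUBIC);cv2.imwrite("pics/cs.png",b)
E
```

```text
strap [ 5.0220e+02  3.7126e+02  9.8510e+01  2.2830e+01 -8.0000e-02] [ 5.0356e+02  3.7771e+02  9.9420e+01  3.0160e+01 -8.0000e-02]
mat [ 6.2768e+02 -5.8000e-01  5.7960e+01  5.2170e+01 -1.4900e+00] [ 5.9102e+02 -7.0000e-01  1.3656e+02  7.1480e+01  1.2000e-01]
blue [ 481.31 -357.91  100.64  100.26   -1.38] [ 482.75 -354.21  107.57  100.91   -1.38]
stone [ 5.3247e+02 -1.9014e+02  1.1885e+02  1.1862e+02  3.8000e-01] [ 530.92 -181.39  134.4   115.15   -1.19]
board [5.6415e+02 1.9041e+02 1.7632e+02 1.0663e+02 7.0000e-02] [5.6586e+02 1.9490e+02 1.7153e+02 1.0765e+02 7.0000e-02]
```

View pics/ct.png

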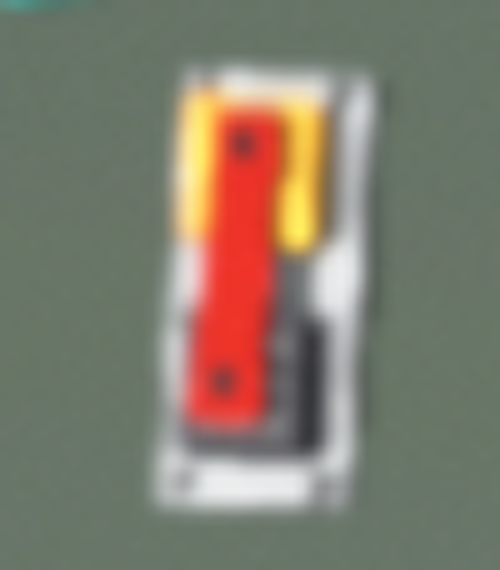

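View pics/cs.png

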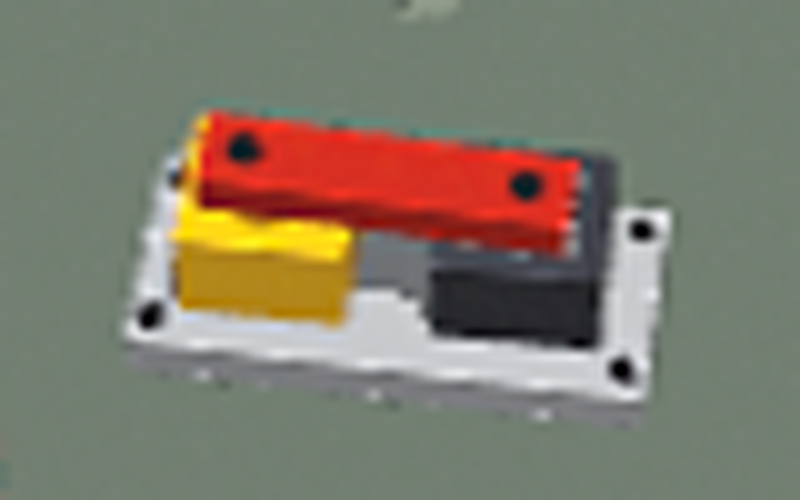

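The top crop shows the red strap along the stack's length. Brass is at the far (+x) end, around crop pixel (250,170), and dark is at the near end, around (255,390).

Things that could be taken for the strap, in top-view pixels:
- stack strap (225,191)
- larger loose red bar (208,252)
- turquoise bar (203,144)
- pink bar (187,193)

I choose the bar on the stack. It is red and the smaller of the two at 98 x 22 mm.

```bash
cat >> h.py <<'E'
def go(x,y,z,yaw):
    """print shift (mm) and turn in tool axes from the pose now to a tool-down TCP pose (mm, rad)"""
    s=ctrl.get_state(); A=R.from_euler("xyz",s["tool_rot"]); B=R.from_euler("xyz",[np.pi,0,yaw])
    print("shift",(A.inv().apply(np.array([x,y,z])-1000*s["position"])).round(1),"turn",(A.inv()*B).as_rotvec().round(3),
      "| pos",(1000*s["position"]).round(1),"rot",s["tool_rot"].round(3),"w",round(93*s["grip_width"],1),"F",s["wrist_force"].round(1),round(s["finger_force"],1),"t",round(s["t"],1))
E
python3 - <<'E'
from h import *
T=ctrl.capture("top");S=ctrl.capture("side")
for v in (60,75): print(rect(T,(322,135,365,195),(0,0,0),(199,255,v),.006),rect(S,(262,190,320,222),(0,0,0),(199,255,v),.006))
lo,hi=(0,0,150),(199,50,255)
print("plate",rect(T,(205,165,245,222),lo,hi,.016),rect(S,(270,275,340,322),lo,hi,.016))
go(500,-300,200,0.1);go(503,372,160,-.08)
E
```

```text
[ 5.8936e+02 -4.9600e+00  1.3394e+02  6.5230e+01  1.2000e-01] [ 5.9082e+02 -1.1900e+00  1.3772e+02  7.3060e+01  1.2000e-01]
[ 5.8923e+02 -5.0100e+00  1.3821e+02  6.8820e+01  1.2000e-01] [ 5.9036e+02 -1.3700e+00  1.3990e+02  7.5100e+01  1.2000e-01]
plate [ 5.0054e+02  3.7422e+02  1.4576e+02  6.5890e+01 -6.0000e-02] [ 5.0234e+02  3.7866e+02  1.4347e+02  7.0690e+01 -7.0000e-02]
shift [ 385.2 -237.2   -6.3] turn [-0.     0.     0.209] | pos [ 205.1 -643.   193.6] rot [-3.141 -0.     0.309] w 93.1 F [-0.4  0.   0.2] 0.0 t 0.3
shift [ 592.3 -876.5   33.9] turn [-0.     0.     0.389] | pos [ 205.1 -643.   193.6] rot [-3.141 -0.     0.309] w 93.1 F [-0.4  0.   0.2] 0.0 t 0.3
```

Emit:
{"op": "send_rows", "data": {
  "deltas": "70 385 -237 -6 0 0 0.21;70 385 -237 -6 0 0 0.21;70 385 -237 -6 0 0 0.21;70 385 -237 -6 0 0 0.21;70 385 -237 -6 0 0 0.21;70 385 -237 -6 0 0 0.21;70 592 -877 34 0 0 0.39;70 592 -877 34 0 0 0.39;70 592 -877 34 0 0 0.39;70 592 -877 34 0 0 0.39"
}}

```text
t: 1.3
position: [0.4261, -0.2157, 0.1882]
tool_rot: [3.141, -0.0, -0.082]
wrist_force: [1.4, -0.7, -1.1]
grip_width: 0.755
finger_force: 0.0
```

```bash
python3 -c "
from h import *
go(503,372.5,160,-.08)"
```

```text
shift [  28.6 -592.5   28.2] turn [ 0.    -0.    -0.002] | pos [ 426.1 -215.7  188.2] rot [ 3.141 -0.    -0.082] w 70.3 F [ 1.4 -0.7 -1.1] 0.0 t 1.3
```

Emit:
{"op": "send_rows", "data": {
  "deltas": "70 28 -300 0 0 0 0;70 28 -592 28 0 0 0;70 28 -592 28 0 0 0;70 28 -592 28 0 0 0;70 28 -592 28 0 0 0;70 28 -592 28 0 0 0;70 28 -592 28 0 0 0;70 28 -592 28 0 0 0;70 28 -592 28 0 0 0;70 28 -592 28 0 0 0"
}}

```text
t: 2.3
position: [0.4904, 0.28, 0.1651]
tool_rot: [-3.141, -0.0, -0.081]
wrist_force: [0.4, -1.3, 0.3]
grip_width: 0.754
finger_force: 0.0
```

```bash
python3 -c "
from h import *
go(503,372.5,160,-.08)"
```

```text
shift [  5.1 -93.3   5.2] turn [-0.    -0.    -0.001] | pos [490.4 280.  165.1] rot [-3.141 -0.    -0.081] w 70.1 F [ 0.4 -1.3  0.3] 0.0 t 2.3
```

Emit:
{"op": "send_rows", "data": {
  "deltas": "70 3 -60 3 0 0 0;70 3 -60 3 0 0 0;70 3 -60 3 0 0 0;70 3 -60 3 0 0 0"
}}

```text
t: 2.7
position: [0.4985, 0.3363, 0.1621]
tool_rot: [3.141, 0.0, -0.081]
wrist_force: [0.3, -0.5, 0.4]
grip_width: 0.753
finger_force: 0.0
```

```bash
python3 -c "
from h import *
go(503,372.5,160,-.08)
go(503,372.5,60.5,-.08)"
```

```text
shift [  1.6 -36.4   2.1] turn [ 0.     0.    -0.001] | pos [498.5 336.3 162.1] rot [ 3.141  0.    -0.081] w 70.0 F [ 0.3 -0.5  0.4] 0.0 t 2.7
shift [  1.6 -36.4 101.6] turn [ 0.     0.    -0.001] | pos [498.5 336.3 162.1] rot [ 3.141  0.    -0.081] w 70.0 F [ 0.3 -0.5  0.4] 0.0 t 2.7
```

Emit:
{"op": "send_rows", "data": {
  "deltas": "70 2 -36 2 0 0 0;70 2 -36 50 0 0 0;70 2 -36 90 0 0 0;70 2 -36 101 0 0 0;70 2 -36 101 0 0 0;10 2 -36 101 0 0 0;10 2 -36 101 0 0 0;10 2 -36 101 0 0 0;10 2 -36 101 0 0 0;10 2 -36 101 0 0 0",
  "newtons": 30
}}

```text
t: 3.7
position: [0.5036, 0.3731, 0.0616]
tool_rot: [-3.141, -0.001, -0.081]
wrist_force: [-0.2, 0.5, 0.3]
grip_width: 0.373
finger_force: 0.0
```

```bash
python3 -c "
from h import *
go(503,372.5,60.5,-.08)"
```

```text
shift [-0.6  0.6  1.1] turn [-0.    -0.001 -0.001] | pos [503.6 373.1  61.6] rot [-3.141e+00 -1.000e-03 -8.100e-02] w 34.7 F [-0.2  0.5  0.3] 0.0 t 3.7
```

Still closing; continue, then lift slowly.

Emit:
{"op": "send_rows", "data": {
  "deltas": "10 0 0 1 0 0 0;10 0 0 1 0 0 0;10 0 0 1 0 0 0;10 0 0 1 0 0 0;10 0 0 1 0 0 0;10 0 0 1 0 0 0"
}}

```text
t: 4.3
position: [0.5035, 0.373, 0.0601]
tool_rot: [-3.142, -0.0, -0.081]
wrist_force: [0.0, -0.5, -0.4]
grip_width: 0.11
finger_force: 0.0
```

```bash
python3 -c "
from h import *
go(503,372.5,60.5,-.08)"
```

```text
shift [-0.4  0.5 -0.4] turn [-0.    -0.    -0.001] | pos [503.5 373.   60.1] rot [-3.142 -0.    -0.081] w 10.2 F [ 0.  -0.5 -0.4] 0.0 t 4.3
```

Run:
```python
from h import *
S=ctrl.capture("side")
cv2.imwrite("pics/s1.png",cv2.resize(S["img"][230:330,240:370],(780,600),interpolation=cv2.INTER_CUBIC))
```

```text
(no output)
```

View pics/s1.png

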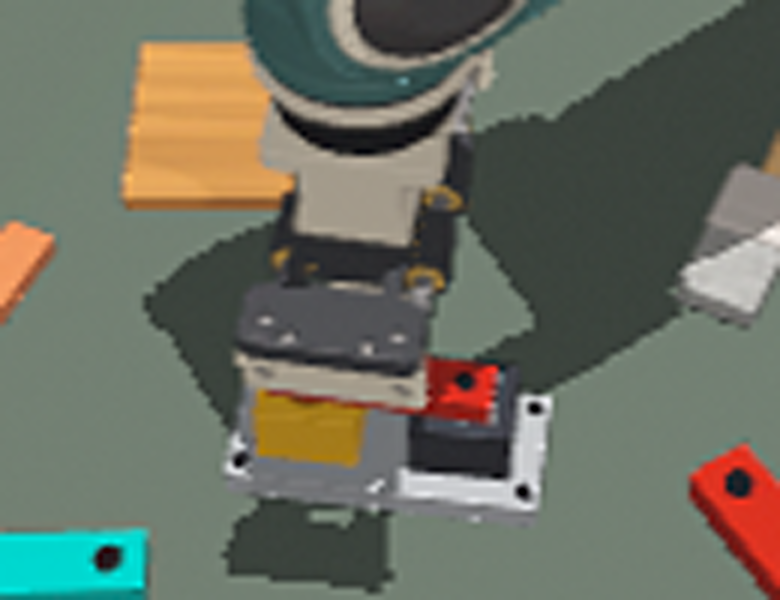

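The strap is unmoved at crop pixel (463,380), and the gripper's body hides the fingers. I'll raise the arm and compare the real fingertip position with the reported one.

Emit:
{"op": "send_rows", "data": {
  "deltas": "10 0 0 -50 0 0 0;10 0 0 -100 0 0 0;10 0 0 -140 0 0 0;40 0 0 -140 0 0 0;40 0 0 -140 0 0 0;40 0 0 -140 0 0 0"
}}

```text
t: 4.95
position: [0.5031, 0.3727, 0.1985]
tool_rot: [3.14, 0.002, -0.081]
wrist_force: [-0.5, 0.9, -0.8]
grip_width: 0.315
finger_force: 0.0
```

```bash
cat >> h.py <<'E'
def proj(c,P):
    """world points (m) -> pixels"""
    q=(np.atleast_2d(P)-c["xyz"])@R.from_euler("xyz",c["orientation"]).as_matrix()*[1,-1,-1]
    return cv2.projectPoints(q.reshape(-1,1,3),np.zeros(3),np.zeros(3),K(c),np.array([c["k1"],0,0,0.]))[0][:,0]
E
python3 - <<'E'
from h import *
S=ctrl.capture("side");s=ctrl.get_state()
go(503,372.5,60.5,-.08)
M=R.from_euler("xyz",s["tool_rot"]).as_matrix()
w=46.5*s["grip_width"]/1000
pts=[s["position"]+M@np.array(v) for v in ([0,w,.008],[0,-w,.008],[0,0,0])]
P=proj(S,pts);print(P)
x0,y0=240,210
im=cv2.resize(S["img"][y0:y0+120,x0:x0+130],(780,720)[:2],interpolation=cv2.INTER_CUBIC)
for p in P: cv2.circle(im,tuple(int(v) for v in ((p-[x0,y0]+.5)*6)),4,(0,255,0),1)
cv2.imwrite("pics/s2.png",im[:600])
E
```

```text
shift [  0.3  -0.  137.8] turn [ 0.002  0.002 -0.001] | pos [503.  372.7 198.3] rot [ 3.14e+00  2.00e-03 -8.10e-02] w 33.1 F [ 0.5 -0.1  0.3] 0.0 t 5.0
[[303.04049541 256.17932665]
 [300.51670051 266.89224787]
 [301.66851534 259.43290594]]
```

View pics/s2.png

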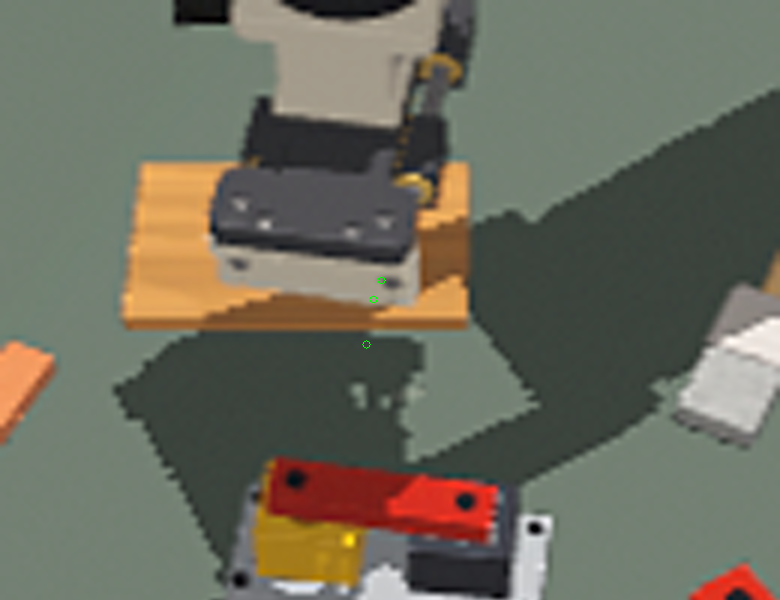

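The fingers don't appear at the predicted spots near (366,344). I'll check the body's predicted corners in both views.

Run:
```python
from h import *
s=ctrl.get_state();M=R.from_euler("xyz",s["tool_rot"]).as_matrix()
out=[]
for n,(x0,y0,x1,y1) in (("side",(240,190,370,340)),("top",(170,120,320,270))):
    C=ctrl.capture(n)
    pts=[s["position"]+M@np.array(v) for v in ([.0375,.094,-.076],[.0375,-.094,-.076],[-.0375,-.094,-.076],[-.0375,.094,-.076])]
    P=proj(C,pts); tip=proj(C,[s["position"]])[0]; print(n,P.round(1).tolist())
    f=4
    im=cv2.resize(C["img"][y0:y1,x0:x1],None,fx=f,fy=f,interpolation=cv2.INTER_CUBIC)
    cv2.polylines(im,[((P-[x0,y0]+.5)*f).astype(int)],True,(0,255,0),1)
    cv2.circle(im,tuple(int(v) for v in (tip-[x0,y0]+.5)*f),4,(255,0,255),1)
    out.append(im[:600,:400] if n=="top" else im[:600,:400])
h=max(o.shape[0] for o in out)
cv2.imwrite("pics/b.png",np.hstack([cv2.copyMakeBorder(o,0,h-o.shape[0],0,0,0) for o in out])[:, :800])
```

```text
side [[292.6, 208.4], [275.2, 269.5], [309.4, 273.9], [322.8, 211.7]]
top [[241.2, 169.6], [173.3, 165.7], [170.6, 192.9], [238.9, 197.1]]
```

View pics/b.png

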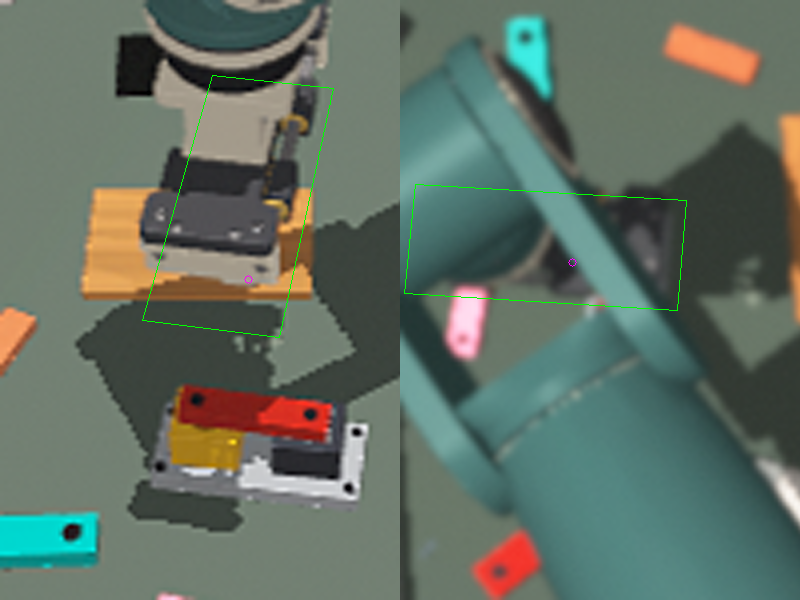

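In the side crop the body's near lower edge is at about (210,275), roughly 13 px above the prediction. The top crop agrees in y, so the reported height may be off. I'll turn the gripper so the side camera sees the fingers.

Emit:
{"op": "send_rows", "data": {
  "deltas": "60 0 0 0 0 0 -0.15;60 0 0 0 0 0 -0.3;60 0 0 0 0 0 -0.45;60 0 0 0 0 0 -0.6;60 0 0 0 0 0 -0.75;60 0 0 0 0 0 -0.9;60 0 0 0 0 0 -1.05;60 0 0 0 0 0 -1.2;60 0 0 0 0 0 -1.35;60 0 0 0 0 0 -1.5"
}}

```text
t: 6.1
position: [0.5033, 0.3728, 0.1992]
tool_rot: [-3.141, 0.001, 1.425]
wrist_force: [-0.5, -0.1, -0.1]
grip_width: 0.646
finger_force: 0.0
```

Run:
```python
from h import *
s=ctrl.get_state();M=R.from_euler("xyz",s["tool_rot"]).as_matrix();go(503,372,60,-.08)
C=ctrl.capture("side");x0,y0,x1,y1=220,180,420,330
w=.0465*s["grip_width"]
P=proj(C,[s["position"]+M@np.array(v) for v in ([0,w,.008],[0,-w,.008],[0,0,0])]);print(P.round(1).tolist())
im=cv2.resize(C["img"][y0:y1,x0:x1],None,fx=4,fy=4,interpolation=cv2.INTER_CUBIC)
for p in P: cv2.circle(im,tuple(int(v) for v in (p-[x0,y0]+.5)*4),4,(0,255,0),1)
cv2.imwrite("pics/b2.png",im)
```

```text
shift [ -0.8  -0.  139.2] turn [-0.000e+00  1.000e-03  1.505e+00] | pos [503.3 372.8 199.2] rot [-3.141e+00  1.000e-03  1.425e+00] w 60.1 F [-0.5 -0.1 -0.1] 0.0 t 6.1
[[289.8, 259.2], [313.7, 263.4], [301.5, 259.2]]
```

View pics/b2.png

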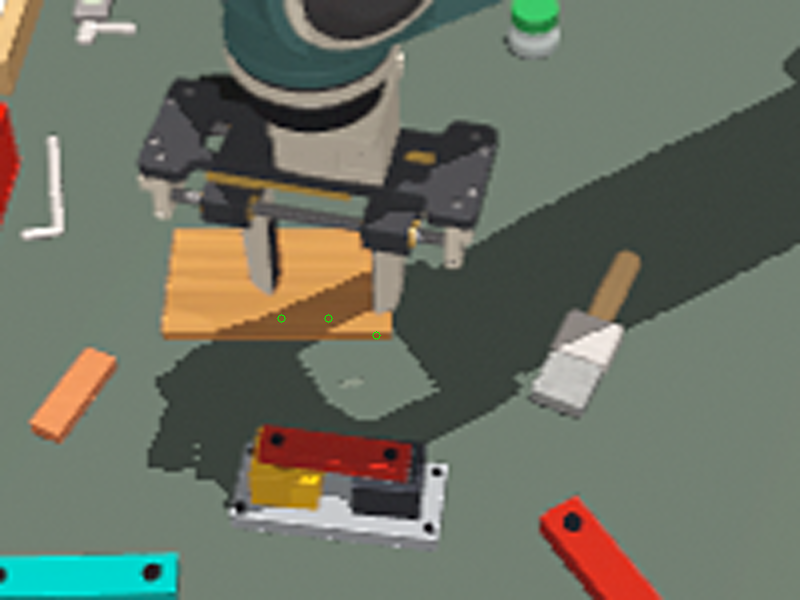

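The real fingertips are at crop pixels (265,290) and (385,310), about 6.6 px above the prediction. So the tool stands roughly 20 mm higher than reported, which means the fingers closed above the strap. I'll turn back and go about 20 mm lower. The 70 mm opening clears the inserts, and the gap lies under the strap's middle.

Emit:
{"op": "send_rows", "data": {
  "deltas": "70 0 0 0 0 0 0.15;70 0 0 0 0 0 0.3;70 0 0 0 0 0 0.45;70 0 0 0 0 0 0.6;70 0 0 0 0 0 0.75;70 0 0 0 0 0 0.9;70 0 0 0 0 0 1.05;70 0 0 0 0 0 1.2;70 0 0 0 0 0 1.35;70 0 0 0 0 0 1.505"
}}

```text
t: 7.15
position: [0.5033, 0.3728, 0.1994]
tool_rot: [3.141, 0.001, -0.091]
wrist_force: [0.6, -0.5, 0.8]
grip_width: 0.752
finger_force: 0.0
```

Emit:
{"op": "send_rows", "data": {
  "deltas": "70 0 0 40 0 0 0;70 0 0 80 0 0 0;70 0 0 120 0 0 0;70 0 0 140 0 0 0;70 0 0 150 0 0 0;70 0 0 157 0 0 0;70 0 0 157 0 0 0;15 0 0 157 0 0 0;15 0 0 157 0 0 0;15 0 0 157 0 0 0",
  "newtons": 30
}}

```text
t: 8.15
position: [0.5038, 0.3732, 0.044]
tool_rot: [-3.141, -0.001, -0.081]
wrist_force: [0.3, 0.6, 0.3]
grip_width: 0.546
finger_force: 0.0
```

Emit:
{"op": "send_rows", "data": {
  "deltas": "15 0 0 0 0 0 0;15 0 0 0 0 0 0;15 0 0 0 0 0 0;15 0 0 0 0 0 0;15 0 0 0 0 0 0;15 0 0 0 0 0 0;15 0 0 0 0 0 0"
}}

```text
t: 8.85
position: [0.5035, 0.3729, 0.0431]
tool_rot: [-3.142, -0.0, -0.081]
wrist_force: [0.2, 0.0, 0.1]
grip_width: 0.159
finger_force: 0.0
```

Run:
```python
from h import *
C=ctrl.capture("side");x0,y0,x1,y1=240,220,370,320
cv2.imwrite("pics/s3.png",cv2.resize(C["img"][y0:y1,x0:x1],None,fx=6,fy=6,interpolation=cv2.INTER_CUBIC))
```

```text
(no output)
```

View pics/s3.png

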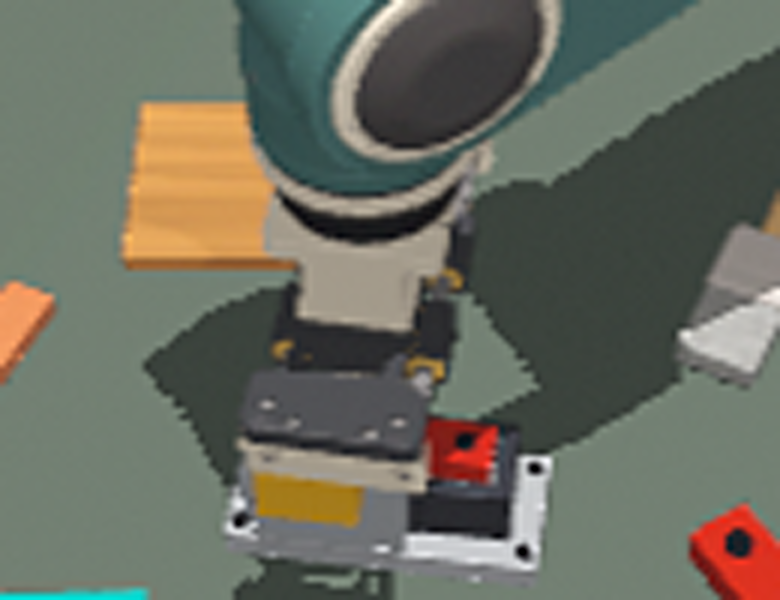

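Strap still untouched; between the two attempts the body moved 0.24 px per mm, so the bias is nearer 27–30 mm. Open, go 12 mm lower, close.

Emit:
{"op": "send_rows", "data": {
  "deltas": "70 0 0 0 0 0 0;70 0 0 0 0 0 0;70 0 0 0 0 0 0;70 0 0 0 0 0 0;70 0 0 0 0 0 0;70 0 0 0 0 0 0;70 0 0 0 0 0 0;70 0 0 4 0 0 0;70 0 0 8 0 0 0;70 0 0 12 0 0 0"
}}

```text
t: 9.9
position: [0.5034, 0.3729, 0.0306]
tool_rot: [3.141, 0.0, -0.081]
wrist_force: [0.6, -0.1, 0.8]
grip_width: 0.754
finger_force: 0.0
```

Emit:
{"op": "send_rows", "data": {
  "deltas": "15 0 0 0 0 0 0;15 0 0 0 0 0 0;15 0 0 0 0 0 0;15 0 0 0 0 0 0;15 0 0 0 0 0 0;15 0 0 0 0 0 0;15 0 0 0 0 0 0;15 0 0 0 0 0 0;15 0 0 0 0 0 0;15 0 0 0 0 0 0"
}}

```text
t: 10.9
position: [0.5035, 0.373, 0.0312]
tool_rot: [-3.141, -0.0, -0.081]
wrist_force: [0.3, -0.4, 2.2]
grip_width: 0.232
finger_force: 30.0
```

Emit:
{"op": "send_rows", "data": {
  "deltas": "15 0 0 -3 0 0 0;15 0 0 -8 0 0 0;15 0 0 -20 0 0 0;15 0 0 -35 0 0 0;15 0 0 -55 0 0 0;15 0 0 -75 0 0 0;15 0 0 -95 0 0 0;15 0 0 -110 0 0 0;15 0 0 -120 0 0 0;15 0 0 -120 0 0 0"
}}

```text
t: 11.9
position: [0.5039, 0.3732, 0.1529]
tool_rot: [-3.14, -0.002, -0.081]
wrist_force: [0.5, -0.1, -2.1]
grip_width: 0.232
finger_force: 30.0
```

Run:
```python
from h import *
go(590,-4,150,.12)
S=ctrl.capture("side")
lo,hi=(10,150,60),(28,255,255)
print("strap at lifted height",rect(S,(265,220,345,290),lo,hi,.184), rect(S,(265,220,345,290),lo,hi,.064))
```

```text
shift [116.4 369.    2.6] turn [-0.001 -0.002 -0.201] | pos [503.9 373.2 152.9] rot [-3.14e+00 -2.00e-03 -8.10e-02] w 21.6 F [ 0.5 -0.1 -2.1] 30.0 t 11.9
strap at lifted height [ 4.6965e+02  3.7955e+02  3.2150e+01  3.0520e+01 -5.0000e-02] [ 4.7897e+02  2.8848e+02  3.6630e+01  3.4770e+01 -5.0000e-02]
```

Emit:
{"op": "send_rows", "data": {
  "deltas": "15 6 18 0 0 0 -0.01;15 16 52 0 0 0 -0.03;15 28 90 0 0 0 -0.05;15 41 130 0 0 0 -0.07;15 54 170 0 0 0 -0.09;15 66 210 0 0 0 -0.11;15 79 250 0 0 0 -0.135;15 92 290 1 0 0 -0.16;15 103 328 2 0 0 -0.18;15 111 352 3 0 0 -0.19"
}}

```text
t: 12.95
position: [0.5853, 0.0106, 0.1468]
tool_rot: [3.141, 0.002, 0.108]
wrist_force: [0.1, 1.2, -1.8]
grip_width: 0.235
finger_force: 30.0
```

Emit:
{"op": "send_rows", "data": {
  "deltas": "15 5 16 0 0 0 -0.01;15 5 16 0 0 0 -0.01;15 5 16 25 0 0 -0.01;15 5 16 60 0 0 -0.01;15 5 16 90 0 0 -0.01;15 5 16 105 0 0 -0.01;15 5 16 110 0 0 -0.01;15 5 16 110 0 0 -0.01"
}}

```text
t: 13.75
position: [0.5923, -0.0019, 0.0382]
tool_rot: [-3.142, 0.0, 0.119]
wrist_force: [-0.9, 0.7, -0.7]
grip_width: 0.236
finger_force: 30.0
```

Run:
```python
from h import *
go(590,-4,-11,.12)
S=ctrl.capture("side")
cv2.imwrite("pics/s4.png",cv2.resize(S["img"][140:240,230:360],None,fx=6,fy=6,interpolation=cv2.INTER_CUBIC))
```

```text
shift [-2.5  1.8 49.2] turn [-0.     0.    -0.001] | pos [592.3  -1.9  38.2] rot [-3.142  0.     0.119] w 21.9 F [-0.9  0.7 -0.7] 30.0 t 13.8
```

View pics/s4.png

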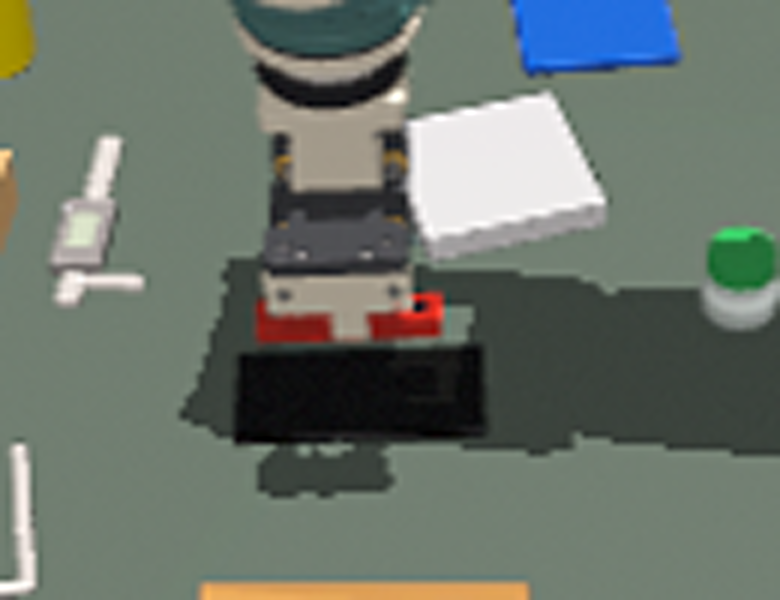

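The strap hangs level over the mat, with its lower near edge from crop (257,342) to (442,336), and the fingertips end near its underside. I'll check its position with that edge, then lower.

Run:
```python
from h import *
S=ctrl.capture("side")
e=np.array([[257,342],[442,336]])/6+[230,140]-.5
print((cast(S,e,.057)*1000).round(1))
```

```text
[[642.1  12.9  57. ]
 [542.5   1.3  57. ]]
```

Emit:
{"op": "send_rows", "data": {
  "deltas": "15 -2 2 10 0 0 0;15 -2 2 20 0 0 0;15 -2 2 30 0 0 0;15 -2 2 38 0 0 0;15 -2 2 42 0 0 0;15 -2 2 44 0 0 0;15 -2 2 44 0 0 0"
}}

```text
t: 14.55
position: [0.5905, -0.0045, -0.0061]
tool_rot: [-3.142, 0.0, 0.119]
wrist_force: [0.0, -0.3, -1.9]
grip_width: 0.231
finger_force: 30.0
```

Emit:
{"op": "send_rows", "data": {
  "deltas": "15 0 0 1.5 0 0 0;15 0 0 3 0 0 0;15 0 0 4.5 0 0 0;15 0 0 4.5 0 0 0"
}}

```text
t: 14.95
position: [0.5904, -0.0045, -0.0106]
tool_rot: [-3.142, 0.0, 0.119]
wrist_force: [0.1, -0.1, -1.8]
grip_width: 0.234
finger_force: 30.0
```

Emit:
{"op": "send_rows", "data": {
  "deltas": "15 0 0 1 0 0 0;15 0 0 1.5 0 0 0;15 0 0 1.5 0 0 0"
}}

```text
t: 15.25
position: [0.5905, -0.0045, -0.012]
tool_rot: [-3.142, 0.0, 0.119]
wrist_force: [-0.4, 0.9, -1.0]
grip_width: 0.231
finger_force: 30.0
```

Emit:
{"op": "send_rows", "data": {
  "deltas": "15 0 0 1 0 0 0;15 0 0 1 0 0 0;15 0 0 1 0 0 0"
}}

```text
t: 15.55
position: [0.5906, -0.0045, -0.0128]
tool_rot: [3.142, -0.0, 0.119]
wrist_force: [-0.0, -0.4, -0.5]
grip_width: 0.233
finger_force: 30.0
```

Emit:
{"op": "send_rows", "data": {
  "deltas": "15 0 0 0.7 0 0 0;15 0 0 0.7 0 0 0;15 0 0 0.7 0 0 0"
}}

```text
t: 15.85
position: [0.5906, -0.0045, -0.0129]
tool_rot: [3.142, -0.0, 0.119]
wrist_force: [-4.4, 1.1, 7.0]
grip_width: 0.228
finger_force: 30.0
```

Emit:
{"op": "send_rows", "data": {
  "deltas": "15 0 0 0.7 0 0 0;15 0 0 0.7 0 0 0;15 0 0 0.7 0 0 0"
}}

```text
t: 16.15
position: [0.5907, -0.0045, -0.0129]
tool_rot: [3.142, -0.0, 0.119]
wrist_force: [-9.5, 0.4, 15.4]
grip_width: 0.232
finger_force: 30.0
```

Contact came exactly where the constant offset predicted. Release and rise.

Emit:
{"op": "send_rows", "data": {
  "deltas": "45 0 0 -1.5 0 0 0;45 0 0 -1.5 0 0 0;45 0 0 -1.5 0 0 0;45 0 0 -1.5 0 0 0;45 0 0 -30 0 0 0;45 0 0 -70 0 0 0;45 0 0 -120 0 0 0;70 0 0 -165 0 0 0;70 0 0 -165 0 0 0"
}}

```text
t: 17.05
position: [0.5928, -0.0046, 0.1577]
tool_rot: [3.14, -0.009, 0.119]
wrist_force: [0.6, -0.4, 0.3]
grip_width: 0.607
finger_force: 0.0
```

Run:
```python
from h import *
go(502,373,150,-.08);
S=ctrl.capture("side");T=ctrl.capture("top")
lo,hi=(10,150,60),(28,255,255)
print("strap",rect(S,(250,180,330,230),lo,hi,.02))
# inserts' tops at z=.05
for n,lo,hi in(("brass",(38,150,90),(55,255,255)),("brass top only",(38,150,190),(55,255,255)),("dark",(0,0,0),(199,255,85))):
    print(n,rect(S,(275,278,330,315),lo,hi,.05),rect(T,(210,168,240,215),lo,hi,.05))
lo,hi=(0,0,120),(199,50,255)
print("plate",rect(T,(205,165,245,222),lo,hi,.016),rect(S,(270,275,340,322),lo,hi,.016))
cv2.imwrite("pics/st.png",np.hstack([cv2.resize(S["img"][270:325,265:345],(480,330),interpolation=cv2.INTER_CUBIC),cv2.resize(S["img"][185:225,255:325],(320,330),interpolation=cv2.INTER_CUBIC)]))
```

```text
shift [ -45.5 -385.7    6.7] turn [ 0.001 -0.009  0.199] | pos [592.8  -4.6 157.7] rot [ 3.14  -0.009  0.119] w 56.5 F [ 0.6 -0.4  0.3] 0.0 t 17.1
strap [5.9015e+02 2.1700e+00 1.0263e+02 3.9260e+01 1.2000e-01]
brass [535.83 381.72  59.54  49.63   1.53] [ 5.3412e+02  3.6697e+02  4.3330e+01  3.9150e+01 -2.0000e-02]
brass top only [ 5.3563e+02  3.7286e+02  4.7810e+01  4.1780e+01 -4.0000e-02] [ 5.3414e+02  3.6758e+02  4.3330e+01  3.7930e+01 -2.0000e-02]
dark [467.46 384.68  58.53  46.35   1.54] [ 4.6401e+02  3.5232e+02  3.7320e+01  7.8900e+00 -3.0000e-02]
plate [ 5.0067e+02  3.7460e+02  1.5206e+02  7.0870e+01 -5.0000e-02] [5.0531e+02 3.5907e+02 1.9922e+02 1.4982e+02 7.0000e-02]
```

View pics/st.png

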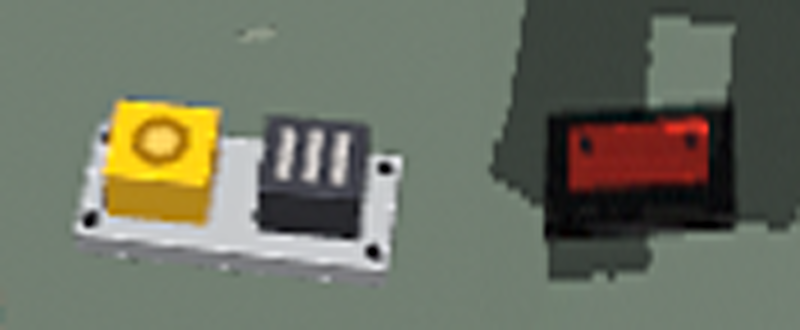

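The strap lies in the middle of the mat, at right-crop pixel (640,153). Brass (160,160) and dark (315,175) still stand in place on the plate. Next is the brass.

Emit:
{"op": "send_rows", "data": {
  "deltas": "75 -3 -90 0 0 0 0.04;75 -6 -190 0 0 0 0.08;75 -13 -379 0 0 0 0.17;75 -13 -379 0 0 0 0.17;75 -13 -379 0 0 0 0.17;75 -13 -379 0 0 0 0.17;75 -13 -379 0 0 0 0.17;75 -13 -379 0 0 0 0.17;75 -13 -379 0 0 0 0.17;75 -13 -379 0 0 0 0.17"
}}

```text
t: 18.15
position: [0.532, 0.3702, 0.1487]
tool_rot: [3.14, 0.002, -0.05]
wrist_force: [0.2, 0.2, 0.2]
grip_width: 0.807
finger_force: 0.0
```

```bash
python3 -c "
from h import *
go(535,371,6,-.05)"
```

```text
shift [  3.2  -1.2 142.7] turn [ 0.002  0.002 -0.   ] | pos [532.  370.2 148.7] rot [ 3.14e+00  2.00e-03 -5.00e-02] w 75.0 F [0.2 0.2 0.2] 0.0 t 18.1
```

Emit:
{"op": "send_rows", "data": {
  "deltas": "75 3 -1 40 0 0 0;75 3 -1 80 0 0 0;75 3 -1 115 0 0 0;75 3 -1 135 0 0 0;75 3 -1 143 0 0 0;75 3 -1 143 0 0 0;30 3 -1 143 0 0 0;30 3 -1 143 0 0 0;30 3 -1 143 0 0 0;30 3 -1 143 0 0 0",
  "newtons": 40
}}

```text
t: 19.15
position: [0.536, 0.3713, 0.0084]
tool_rot: [-3.141, -0.001, -0.051]
wrist_force: [-0.2, 0.2, 0.4]
grip_width: 0.513
finger_force: 0.0
```

Emit:
{"op": "send_rows", "data": {
  "deltas": "30 0 0 0 0 0 0;30 0 0 0 0 0 0;30 0 0 0 0 0 0;30 0 0 0 0 0 0;30 0 0 0 0 0 0"
}}

```text
t: 19.65
position: [0.5358, 0.3713, 0.0081]
tool_rot: [-3.141, -0.0, -0.051]
wrist_force: [-2.1, -1.0, 5.5]
grip_width: 0.426
finger_force: 40.0
```

Emit:
{"op": "send_rows", "data": {
  "deltas": "30 0 0 -3 0 0 0;30 0 0 -8 0 0 0;30 0 0 -20 0 0 0;30 0 0 -40 0 0 0;30 0 0 -60 0 0 0;30 0 0 -80 0 0 0;30 0 0 -95 0 0 0;30 0 0 -100 0 0 0;30 0 0 -100 0 0 0"
}}

```text
t: 20.55
position: [0.5359, 0.3713, 0.1083]
tool_rot: [-3.141, -0.001, -0.051]
wrist_force: [-0.4, -0.9, -4.7]
grip_width: 0.422
finger_force: 40.0
```

```bash
python3 -c "
from h import *
go(482,-358.5,100,.19)"
```

```text
shift [-16.5 731.6   7.9] turn [-0.    -0.001 -0.241] | pos [535.9 371.3 108.3] rot [-3.141e+00 -1.000e-03 -5.100e-02] w 39.2 F [-0.4 -0.9 -4.7] 40.0 t 20.6
```

Emit:
{"op": "send_rows", "data": {
  "deltas": "30 0 15 0 0 0 0;30 0 45 0 0 0 -0.01;30 -1 80 0 0 0 -0.02;30 -2 120 0 0 0 -0.04;30 -3 160 0 0 0 -0.05;30 -4 200 0 0 0 -0.06;30 -5 240 0 0 0 -0.08;30 -6 280 0 0 0 -0.09;30 -7 320 0 0 0 -0.1;30 -8 360 0 0 0 -0.12"
}}

```text
t: 21.55
position: [0.5081, 0.0101, 0.1066]
tool_rot: [3.142, 0.001, 0.069]
wrist_force: [0.5, -1.1, -4.1]
grip_width: 0.43
finger_force: 40.0
```

Emit:
{"op": "send_rows", "data": {
  "deltas": "30 -1 40 0 0 0 -0.01;30 -2 80 0 0 0 -0.02;30 -3 120 0 0 0 -0.04;30 -4 160 0 0 0 -0.05;30 -5 200 0 0 0 -0.06;30 -6 240 0 0 0 -0.08;30 -7 280 0 0 0 -0.09;30 -7 310 0 0 0 -0.1;30 -8 330 0 0 0 -0.12;30 -8 340 0 0 0 -0.12"
}}

```text
t: 22.55
position: [0.5235, -0.3293, 0.1063]
tool_rot: [-3.14, 0.002, 0.188]
wrist_force: [-0.4, 0.6, -4.6]
grip_width: 0.424
finger_force: 40.0
```

```bash
python3 -c "
from h import *
go(482,-358.5,0,.19)"
```

```text
shift [-46.   21.1 106.3] turn [-0.001  0.002 -0.002] | pos [ 523.5 -329.3  106.3] rot [-3.14e+00  2.00e-03  1.88e-01] w 39.5 F [-0.4  0.6 -4.6] 40.0 t 22.6
```

Emit:
{"op": "send_rows", "data": {
  "deltas": "30 -15 7 0 0 0 0;30 -35 16 0 0 0 0;30 -46 21 15 0 0 0;30 -46 21 40 0 0 0;30 -46 21 65 0 0 0;30 -46 21 85 0 0 0;30 -46 21 95 0 0 0;30 -46 21 100 0 0 0;30 -46 21 102 0 0 0;30 -46 21 103 0 0 0"
}}

```text
t: 23.55
position: [0.4838, -0.3571, 0.0053]
tool_rot: [3.141, -0.001, 0.189]
wrist_force: [1.2, -0.0, -4.1]
grip_width: 0.428
finger_force: 40.0
```

Emit:
{"op": "send_rows", "data": {
  "deltas": "30 0 0 1.5 0 0 0;30 0 0 2.5 0 0 0;30 0 0 2.5 0 0 0"
}}

```text
t: 23.85
position: [0.4835, -0.357, 0.0024]
tool_rot: [3.141, -0.0, 0.189]
wrist_force: [0.1, 1.3, -5.0]
grip_width: 0.428
finger_force: 40.0
```

Run:
```python
from h import *
go(482,-358.5,0,.19)
S=ctrl.capture("side")
print(rect(S,(300,110,360,165),(38,150,60),(55,255,255),.042))
```

```text
shift [-1.8  1.2  2.4] turn [ 0.    -0.    -0.001] | pos [ 483.5 -357.     2.4] rot [ 3.141 -0.     0.189] w 39.8 F [ 0.1  1.3 -5. ] 40.0 t 23.9
[ 481.27 -331.45   69.07   46.23   -1.43]
```

Emit:
{"op": "send_rows", "data": {
  "deltas": "30 -1 1 1.5 0 0 0;30 -1 1 2 0 0 0;30 -1 1 2 0 0 0"
}}

```text
t: 24.2
position: [0.4826, -0.3582, 0.0002]
tool_rot: [3.142, 0.0, 0.189]
wrist_force: [0.4, -0.8, -5.0]
grip_width: 0.425
finger_force: 40.0
```

Emit:
{"op": "send_rows", "data": {
  "deltas": "30 0 0 0.7 0 0 0;30 0 0 0.7 0 0 0;30 0 0 0.7 0 0 0"
}}

```text
t: 24.5
position: [0.4827, -0.3582, 0.0001]
tool_rot: [3.141, -0.0, 0.189]
wrist_force: [-4.5, 1.8, 5.4]
grip_width: 0.428
finger_force: 40.0
```

Emit:
{"op": "send_rows", "data": {
  "deltas": "30 0 0 0.7 0 0 0;30 0 0 0.7 0 0 0;30 0 0 0.7 0 0 0"
}}

```text
t: 24.8
position: [0.4828, -0.3583, 0.0001]
tool_rot: [3.141, -0.0, 0.189]
wrist_force: [-8.4, 4.8, 13.5]
grip_width: 0.427
finger_force: 40.0
```

Contact. Release, rise and go back for the dark insert.

Emit:
{"op": "send_rows", "data": {
  "deltas": "70 0 0 -1 0 0 0;70 0 0 -1 0 0 0;70 0 0 -1 0 0 0;70 0 0 -1 0 0 0;75 0 0 -30 0 0 0;75 0 0 -70 0 0 0;75 0 0 -110 0 0 0;75 0 0 -140 0 0 0;75 0 0 -140 0 0 0"
}}

```text
t: 25.7
position: [0.4841, -0.3592, 0.1437]
tool_rot: [3.137, -0.004, 0.189]
wrist_force: [0.9, -0.2, 0.2]
grip_width: 0.807
finger_force: 0.0
```

```bash
python3 -c "
from h import *
go(466,374,140,-.06)"
```

```text
shift [ 1.199e+02 -7.236e+02  6.000e-01] turn [ 0.004 -0.005  0.249] | pos [ 484.1 -359.2  143.7] rot [ 3.137 -0.004  0.189] w 75.1 F [ 0.9 -0.2  0.2] 0.0 t 25.7
```

Emit:
{"op": "send_rows", "data": {
  "deltas": "75 15 -90 0 0 0 0.05;75 60 -360 0 0 0 0.12;75 60 -360 0 0 0 0.12;75 120 -724 0 0 0 0.25;75 120 -724 0 0 0 0.25;75 120 -724 0 0 0 0.25;75 120 -724 0 0 0 0.25;75 120 -724 0 0 0 0.25;75 120 -724 0 0 0 0.25;75 120 -724 0 0 0 0.25"
}}

```text
t: 26.7
position: [0.4698, 0.1437, 0.1383]
tool_rot: [3.142, -0.0, -0.061]
wrist_force: [1.5, -0.4, -0.3]
grip_width: 0.805
finger_force: 0.0
```

```bash
python3 -c "
from h import *
go(466,374,140,-.06)"
```

```text
shift [ -17.8 -229.6   -1.7] turn [ 0.    -0.    -0.001] | pos [469.8 143.7 138.3] rot [ 3.142 -0.    -0.061] w 74.8 F [ 1.5 -0.4 -0.3] 0.0 t 26.7
```

Emit:
{"op": "send_rows", "data": {
  "deltas": "75 -18 -230 0 0 0 0;75 -18 -230 0 0 0 0;75 -18 -230 0 0 0 0;75 -18 -230 0 0 0 0;75 -18 -230 0 0 0 0;75 -18 -230 0 0 0 0;75 -18 -230 0 0 0 0"
}}

```text
t: 27.4
position: [0.4662, 0.3725, 0.1377]
tool_rot: [3.141, 0.001, -0.06]
wrist_force: [0.3, -0.8, -0.7]
grip_width: 0.807
finger_force: 0.0
```

```bash
python3 -c "
from h import *
go(466,374,7,-.06)"
```

```text
shift [-1.000e-01 -1.700e+00  1.307e+02] turn [ 0.001  0.001 -0.   ] | pos [466.2 372.5 137.7] rot [ 3.141e+00  1.000e-03 -6.000e-02] w 75.0 F [ 0.3 -0.8 -0.7] 0.0 t 27.4
```

Emit:
{"op": "send_rows", "data": {
  "deltas": "75 0 -2 40 0 0 0;75 0 -2 80 0 0 0;75 0 -2 110 0 0 0;75 0 -2 125 0 0 0;75 0 -2 131 0 0 0;75 0 -2 131 0 0 0;30 0 -2 131 0 0 0;30 0 -2 131 0 0 0;30 0 -2 131 0 0 0;30 0 -2 131 0 0 0"
}}

```text
t: 28.4
position: [0.4669, 0.3746, 0.0084]
tool_rot: [-3.141, -0.001, -0.061]
wrist_force: [-1.0, 0.2, -0.2]
grip_width: 0.512
finger_force: 0.0
```

Emit:
{"op": "send_rows", "data": {
  "deltas": "30 0 0 0 0 0 0;30 0 0 0 0 0 0;30 0 0 0 0 0 0;30 0 0 0 0 0 0;30 0 0 0 0 0 0"
}}

```text
t: 28.9
position: [0.4668, 0.3745, 0.0081]
tool_rot: [-3.141, -0.0, -0.061]
wrist_force: [-1.5, -0.7, 5.0]
grip_width: 0.426
finger_force: 39.8
```

Emit:
{"op": "send_rows", "data": {
  "deltas": "30 0 0 -3 0 0 0;30 0 0 -8 0 0 0;30 0 0 -20 0 0 0;30 0 0 -40 0 0 0;30 0 0 -60 0 0 0;30 0 0 -80 0 0 0;30 0 0 -95 0 0 0;30 0 0 -100 0 0 0;30 0 0 -100 0 0 0"
}}

```text
t: 29.8
position: [0.4668, 0.3745, 0.1084]
tool_rot: [-3.141, -0.001, -0.061]
wrist_force: [0.4, -0.3, -3.5]
grip_width: 0.427
finger_force: 39.8
```

```bash
python3 -c "
from h import *
go(532,-191,100,.2)"
```

```text
shift [ 99.6 560.5   8.1] turn [-0.    -0.001 -0.261] | pos [466.8 374.5 108.4] rot [-3.141e+00 -1.000e-03 -6.100e-02] w 39.7 F [ 0.4 -0.3 -3.5] 39.8 t 29.8
```

Emit:
{"op": "send_rows", "data": {
  "deltas": "30 3 15 0 0 0 0;30 8 45 0 0 0 -0.02;30 14 80 0 0 0 -0.04;30 21 120 0 0 0 -0.06;30 28 160 0 0 0 -0.08;30 35 200 0 0 0 -0.1;30 43 240 0 0 0 -0.12;30 50 280 0 0 0 -0.14;30 57 320 0 0 0 -0.16;30 64 360 0 0 0 -0.18"
}}

```text
t: 30.8
position: [0.5076, 0.0089, 0.1068]
tool_rot: [-3.142, 0.001, 0.119]
wrist_force: [0.5, -0.2, -4.3]
grip_width: 0.429
finger_force: 39.8
```

Emit:
{"op": "send_rows", "data": {
  "deltas": "30 7 40 0 0 0 -0.02;30 14 80 0 0 0 -0.04;30 21 120 0 0 0 -0.06;30 27 150 0 0 0 -0.07;30 30 170 0 0 0 -0.08;30 32 180 0 0 0 -0.08;30 32 180 0 0 0 -0.08"
}}

```text
t: 31.5
position: [0.5611, -0.1647, 0.1068]
tool_rot: [-3.141, 0.001, 0.197]
wrist_force: [-0.2, -0.4, -3.5]
grip_width: 0.428
finger_force: 39.8
```

```bash
python3 -c "
from h import *
go(532,-191,12,.2)"
```

```text
shift [-33.6  20.2  94.9] turn [-0.001  0.001 -0.003] | pos [ 561.1 -164.7  106.8] rot [-3.141e+00  1.000e-03  1.970e-01] w 39.8 F [-0.2 -0.4 -3.5] 39.8 t 31.5
```

Emit:
{"op": "send_rows", "data": {
  "deltas": "30 -15 9 0 0 0 0;30 -33 20 10 0 0 0;30 -33 20 35 0 0 0;30 -33 20 60 0 0 0;30 -33 20 78 0 0 0;30 -33 20 87 0 0 0;30 -33 20 91 0 0 0;30 -33 20 92 0 0 0;30 -33 20 93 0 0 0;30 -33 20 93 0 0 0"
}}

```text
t: 32.5
position: [0.5336, -0.19, 0.0155]
tool_rot: [3.141, -0.001, 0.199]
wrist_force: [-0.0, 0.9, -2.8]
grip_width: 0.425
finger_force: 39.8
```

Emit:
{"op": "send_rows", "data": {
  "deltas": "30 0 0 1 0 0 0;30 0 0 1.5 0 0 0;30 0 0 1.5 0 0 0"
}}

```text
t: 32.8
position: [0.5332, -0.1899, 0.0133]
tool_rot: [-3.142, -0.0, 0.199]
wrist_force: [-0.3, -0.0, -3.9]
grip_width: 0.426
finger_force: 39.8
```

Emit:
{"op": "send_rows", "data": {
  "deltas": "30 0 0 0.7 0 0 0;30 0 0 0.7 0 0 0;30 0 0 0.7 0 0 0"
}}

```text
t: 33.1
position: [0.5332, -0.1899, 0.0126]
tool_rot: [-3.142, 0.0, 0.199]
wrist_force: [0.5, -0.3, -3.3]
grip_width: 0.428
finger_force: 39.8
```

Emit:
{"op": "send_rows", "data": {
  "deltas": "30 -1 1 0.5 0 0 0;30 -1 1 0.7 0 0 0;30 -1 1 0.7 0 0 0"
}}

```text
t: 33.4
position: [0.5325, -0.1912, 0.0121]
tool_rot: [3.141, -0.0, 0.199]
wrist_force: [-2.0, -1.4, -0.7]
grip_width: 0.426
finger_force: 39.8
```

Emit:
{"op": "send_rows", "data": {
  "deltas": "30 0 0 0.5 0 0 0;30 0 0 0.5 0 0 0;30 0 0 0.5 0 0 0"
}}

```text
t: 33.7
position: [0.5325, -0.1912, 0.0121]
tool_rot: [3.141, -0.0, 0.199]
wrist_force: [-5.9, 0.7, 6.7]
grip_width: 0.426
finger_force: 39.8
```

Emit:
{"op": "send_rows", "data": {
  "deltas": "30 0 0 0.5 0 0 0;30 0 0 0.5 0 0 0;30 0 0 0.5 0 0 0"
}}

```text
t: 34.0
position: [0.5326, -0.1912, 0.0121]
tool_rot: [3.141, -0.0, 0.199]
wrist_force: [-9.4, 2.5, 12.6]
grip_width: 0.428
finger_force: 39.8
```

Emit:
{"op": "send_rows", "data": {
  "deltas": "70 0 0 -1 0 0 0;70 0 0 -1 0 0 0;70 0 0 -1 0 0 0;70 0 0 -1 0 0 0;75 0 0 -30 0 0 0;75 0 0 -70 0 0 0;75 0 0 -110 0 0 0;90 0 0 -130 0 0 0;90 0 0 -130 0 0 0"
}}

```text
t: 34.9
position: [0.5337, -0.1916, 0.1443]
tool_rot: [3.139, -0.004, 0.199]
wrist_force: [0.4, -0.3, -0.2]
grip_width: 0.93
finger_force: 0.0
```

Run:
```python
from h import *
go(502,373,140,-.06)
S=ctrl.capture("side");T=ctrl.capture("top")
lo,hi=(0,0,140),(199,40,255)
print("plate",rect(T,(205,165,245,222),lo,hi,.016),rect(S,(270,280,340,320),lo,hi,.016))
print("brass",rect(S,(300,110,360,165),(38,150,60),(55,255,255),.042),rect(S,(300,110,360,165),(38,150,170),(55,255,255),.042))
cv2.imwrite("pics/s5.png",np.vstack([cv2.resize(S["img"][120:200,270:370],(600,300)),cv2.resize(S["img"][275:325,265:345],(600,300))]))
```

```text
shift [  80.4 -559.7    3.1] turn [ 0.002 -0.004  0.259] | pos [ 533.7 -191.6  144.3] rot [ 3.139 -0.004  0.199] w 86.5 F [ 0.4 -0.3 -0.2] 0.0 t 34.9
plate [ 5.0062e+02  3.7424e+02  1.4717e+02  6.6720e+01 -5.0000e-02] [ 5.0240e+02  3.7849e+02  1.4458e+02  7.1770e+01 -6.0000e-02]
brass [ 481.2  -336.7    82.54   46.51   -1.43] [ 480.18 -336.92   81.37   46.54   -1.4 ]
```

View pics/s5.png

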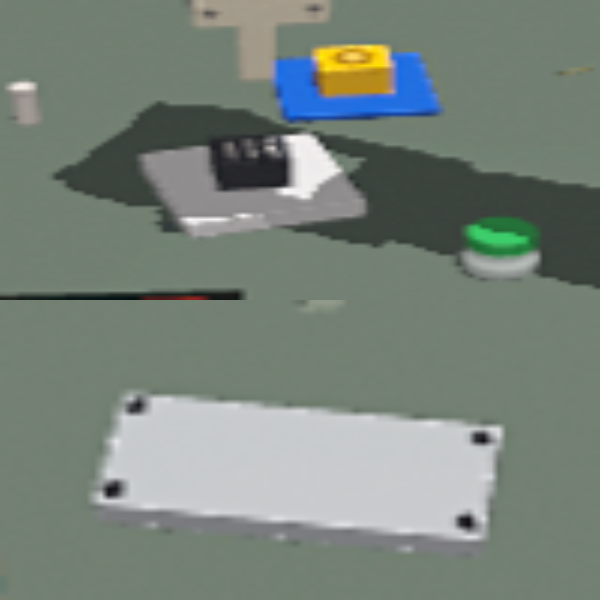

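Bottom crop: the bare plate, undisturbed. Top crop: dark is on the stone at (250,160) and brass on the blue pad at (355,70), both about central. Now the plate.

Emit:
{"op": "send_rows", "data": {
  "deltas": "90 13 -90 0 0 0 0.05;90 40 -280 0 0 0 0.12;90 40 -280 0 0 0 0.12;90 80 -560 0 0 0 0.26;90 80 -560 0 0 0 0.26;90 80 -560 0 0 0 0.26;90 80 -560 0 0 0 0.26;90 80 -560 0 0 0 0.26;90 80 -560 0 0 0 0.26;90 80 -560 0 0 0 0.26"
}}

```text
t: 36.0
position: [0.5031, 0.3068, 0.1389]
tool_rot: [3.14, 0.002, -0.061]
wrist_force: [0.2, 0.2, 0.2]
grip_width: 0.965
finger_force: 0.0
```

```bash
python3 -c "
from h import *
go(502,374,140,-.06)"
```

```text
shift [ -5.2 -67.   -1.2] turn [ 0.001  0.002 -0.001] | pos [503.1 306.8 138.9] rot [ 3.14e+00  2.00e-03 -6.10e-02] w 89.8 F [0.2 0.2 0.2] 0.0 t 36.0
```

Emit:
{"op": "send_rows", "data": {
  "deltas": "90 -5 -67 0 0 0 0;90 -5 -67 0 0 0 0;90 -5 -67 40 0 0 0;90 -5 -67 80 0 0 0;90 -5 -67 110 0 0 0;90 -5 -67 130 0 0 0;90 -5 -67 140 0 0 0;90 -5 -67 146 0 0 0;90 -5 -67 150 0 0 0;90 -5 -67 151 0 0 0"
}}

```text
t: 37.0
position: [0.5036, 0.3722, -0.0098]
tool_rot: [-3.141, -0.0, -0.061]
wrist_force: [-0.3, 0.2, 0.6]
grip_width: 0.966
finger_force: 0.0
```

Emit:
{"op": "send_rows", "data": {
  "deltas": "90 0 0 2 0 0 0;90 0 0 2 0 0 0;50 0 0 2 0 0 0;50 0 0 2 0 0 0;50 0 0 2 0 0 0;50 0 0 2 0 0 0;50 0 0 2 0 0 0;50 0 0 2 0 0 0;50 0 0 2 0 0 0;50 0 0 2 0 0 0"
}}

```text
t: 38.0
position: [0.5034, 0.3723, -0.012]
tool_rot: [-3.141, -0.0, -0.061]
wrist_force: [0.9, 2.7, 1.1]
grip_width: 0.633
finger_force: 40.0
```

Emit:
{"op": "send_rows", "data": {
  "deltas": "50 0 0 -3 0 0 0;50 0 0 -8 0 0 0;50 0 0 -20 0 0 0;50 0 0 -40 0 0 0;50 0 0 -60 0 0 0;50 0 0 -75 0 0 0;50 0 0 -80 0 0 0;50 0 0 -80 0 0 0"
}}

```text
t: 38.8
position: [0.5036, 0.3722, 0.0686]
tool_rot: [-3.141, -0.001, -0.061]
wrist_force: [0.2, 0.5, -4.8]
grip_width: 0.63
finger_force: 40.0
```

Run:
```python
from h import *
go(565,191,60,.07)
S=ctrl.capture("side")
cv2.imwrite("pics/s6.png",cv2.resize(S["img"][230:330,240:370],None,fx=6,fy=6,interpolation=cv2.INTER_CUBIC))
```

```text
shift [ 72.4 177.2   8.6] turn [-0.001 -0.001 -0.131] | pos [503.6 372.2  68.6] rot [-3.141e+00 -1.000e-03 -6.100e-02] w 58.6 F [ 0.2  0.5 -4.8] 40.0 t 38.8
```

View pics/s6.png

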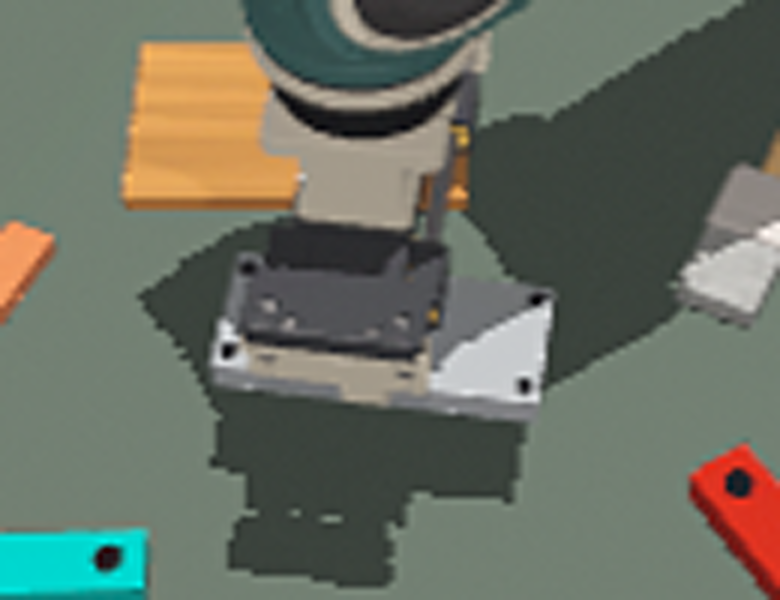

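The plate hangs level in the grip (crop corners about (240,265) to (540,415)). Carry it to the board.

Emit:
{"op": "send_rows", "data": {
  "deltas": "50 5 13 0 0 0 -0.01;50 15 38 0 0 0 -0.03;50 28 68 0 0 0 -0.05;50 41 100 0 0 0 -0.07;50 53 130 0 0 0 -0.09;50 63 155 0 0 0 -0.11;50 70 171 0 0 0 -0.13;50 72 177 0 0 0 -0.13;50 72 177 5 0 0 -0.13;50 72 177 15 0 0 -0.13"
}}

```text
t: 39.85
position: [0.5643, 0.1917, 0.0525]
tool_rot: [-3.141, -0.0, 0.069]
wrist_force: [0.6, 0.2, -4.1]
grip_width: 0.629
finger_force: 40.0
```

```bash
python3 -c "
from h import *
go(565,191,0,.07)"
```

```text
shift [ 0.6  0.8 52.5] turn [-0.    -0.    -0.001] | pos [564.3 191.7  52.5] rot [-3.141 -0.     0.069] w 58.5 F [ 0.6  0.2 -4.1] 40.0 t 39.9
```

Emit:
{"op": "send_rows", "data": {
  "deltas": "50 1 1 8 0 0 0;50 1 1 20 0 0 0;50 1 1 32 0 0 0;50 1 1 41 0 0 0;50 1 1 46 0 0 0;50 1 1 48 0 0 0;50 1 1 49 0 0 0;50 1 1 49 0 0 0"
}}

```text
t: 40.65
position: [0.5657, 0.1902, 0.0042]
tool_rot: [-3.141, -0.0, 0.069]
wrist_force: [0.2, 0.2, -5.5]
grip_width: 0.631
finger_force: 40.0
```

Emit:
{"op": "send_rows", "data": {
  "deltas": "50 0 0 1 0 0 0;50 0 0 1.5 0 0 0;50 0 0 1.5 0 0 0"
}}

```text
t: 40.95
position: [0.5655, 0.1901, 0.0025]
tool_rot: [-3.142, -0.0, 0.069]
wrist_force: [-0.9, -0.1, -4.3]
grip_width: 0.631
finger_force: 40.0
```

Emit:
{"op": "send_rows", "data": {
  "deltas": "50 0 0 0.7 0 0 0;50 0 0 0.7 0 0 0;50 0 0 0.7 0 0 0"
}}

```text
t: 41.25
position: [0.5655, 0.1901, 0.0017]
tool_rot: [3.142, -0.0, 0.069]
wrist_force: [-0.6, 0.8, -4.1]
grip_width: 0.635
finger_force: 40.0
```

Emit:
{"op": "send_rows", "data": {
  "deltas": "50 0 0 0.7 0 0 0;50 0 0 0.7 0 0 0;50 0 0 0.7 0 0 0"
}}

```text
t: 41.55
position: [0.5654, 0.1901, 0.0009]
tool_rot: [3.142, 0.0, 0.069]
wrist_force: [0.9, -0.1, -4.3]
grip_width: 0.627
finger_force: 40.0
```

Emit:
{"op": "send_rows", "data": {
  "deltas": "50 0 0 0.7 0 0 0;50 0 0 0.7 0 0 0;50 0 0 0.7 0 0 0"
}}

```text
t: 41.85
position: [0.5654, 0.1901, 0.0003]
tool_rot: [3.142, 0.0, 0.069]
wrist_force: [0.7, -0.4, -5.3]
grip_width: 0.634
finger_force: 40.0
```

Emit:
{"op": "send_rows", "data": {
  "deltas": "50 0 0 0.6 0 0 0;50 0 0 0.6 0 0 0;50 0 0 0.6 0 0 0"
}}

```text
t: 42.15
position: [0.5656, 0.1902, 0.0]
tool_rot: [-3.142, -0.0, 0.069]
wrist_force: [-2.5, -1.4, 0.6]
grip_width: 0.636
finger_force: 40.0
```

Emit:
{"op": "send_rows", "data": {
  "deltas": "50 0 0 0.6 0 0 0;50 0 0 0.6 0 0 0;50 0 0 0.6 0 0 0"
}}

```text
t: 42.45
position: [0.5656, 0.1902, -0.0001]
tool_rot: [-3.142, -0.0, 0.069]
wrist_force: [-5.3, -1.4, 7.9]
grip_width: 0.634
finger_force: 40.0
```

Contact. Release, rise and back off.

Emit:
{"op": "send_rows", "data": {
  "deltas": "85 0 0 -0.6 0 0 0;85 0 0 -0.6 0 0 0;85 0 0 -0.6 0 0 0;85 0 0 -0.6 0 0 0;85 0 0 -20 0 0 0;85 0 0 -60 0 0 0;85 0 0 -110 0 0 0;85 0 0 -160 0 0 0;85 0 0 -200 0 0 0;85 0 0 -200 0 0 0"
}}

```text
t: 43.45
position: [0.5672, 0.1906, 0.2057]
tool_rot: [-3.14, -0.008, 0.069]
wrist_force: [0.1, -0.4, -0.7]
grip_width: 0.919
finger_force: 0.0
```

Emit:
{"op": "send_rows", "data": {
  "deltas": "85 -60 -100 0 0 0 0;85 -60 -100 0 0 0 0;85 -60 -250 0 0 0 0;85 -60 -250 0 0 0 0;85 -60 -250 0 0 0 0;85 -60 -250 0 0 0 0;85 -60 -250 0 0 0 0;85 -60 -250 0 0 0 0;85 -60 -250 0 0 0 0;85 -60 -250 0 0 0 0"
}}

```text
t: 44.45
position: [0.4889, 0.4342, 0.1994]
tool_rot: [-3.141, -0.0, 0.067]
wrist_force: [0.0, -0.4, 0.1]
grip_width: 0.914
finger_force: 0.0
```

Run:
```python
from h import *
go(565,191,200,.07)
S=ctrl.capture("side");T=ctrl.capture("top")
print("plate",rect(S,(250,215,330,275),(0,0,140),(199,45,255),.028))
print("board",rect(S,(245,220,332,275),(22,80,60),(45,255,255),.012))
print("strap",rect(T,(322,135,365,195),(10,150,60),(28,255,255),.02),"brass",rect(T,(425,165,480,225),(38,150,90),(55,255,255),.042))
print("dark",rect(T,(370,150,432,210),(0,0,0),(199,255,80),.054),rect(S,(285,140,340,190),(0,0,0),(199,255,80),.054))
cv2.imwrite("pics/fin.png",np.vstack([cv2.resize(S["img"][120:280,240:400],(480,300)),cv2.resize(T["img"][120:220,250:490],(480,300))]))
```

```text
shift [ 59.6 247.8  -0.6] turn [-0.    -0.    -0.003] | pos [488.9 434.2 199.4] rot [-3.141 -0.     0.067] w 85.0 F [ 0.  -0.4  0.1] 0.0 t 44.5
plate [5.5596e+02 1.6883e+02 1.6731e+02 1.0552e+02 1.9000e-01]
board [609.22 197.96 107.65  84.62  -1.5 ]
strap [ 5.8934e+02 -4.5800e+00  1.0717e+02  2.9750e+01  1.2000e-01] brass [ 4.8025e+02 -3.5382e+02  3.8980e+01  3.8480e+01  2.0000e-01]Traceback (most recent call last):
  File "<stdin>", line 7, in <module>
  File "h.py", line 17, in rect
    k=max(cv2.findContours(m,cv2.RETR_EXTERNAL,cv2.CHAIN_APPROX_NONE)[0],key=cv2.contourArea)[:,0]
      ~~~^^^^^^^^^^^^^^^^^^^^^^^^^^^^^^^^^^^^^^^^^^^^^^^^^^^^^^^^^^^^^^^^^^^^^^^^^^^^^^^^^^^^
ValueError: max() iterable argument is empty
```

Emit:
{"op": "send_rows", "data": {
  "deltas": "85 -170 -150 -60 0 0 0;85 -170 -150 -60 0 0 0;85 -170 -150 -60 0 0 0;85 -170 -150 -60 0 0 0;85 -170 -150 -60 0 0 0;85 -170 -150 -60 0 0 0;85 -170 -150 -60 0 0 0;85 -170 -150 -60 0 0 0"
}}

```text
t: 45.35
position: [0.3093, 0.5726, 0.2588]
tool_rot: [3.141, 0.0, 0.068]
wrist_force: [0.5, 0.2, 0.4]
grip_width: 0.918
finger_force: 0.0
```

Run:
```python
from h import *
go(565,191,200,.07)
S=ctrl.capture("side");T=ctrl.capture("top")
cv2.imwrite("pics/fin.png",np.vstack([cv2.resize(S["img"][120:280,240:400],(600,300)),cv2.resize(T["img"][120:220,250:490],(600,300))]))
print("plate",rect(T,(255,135,308,210),(0,0,140),(199,45,255),.028))
```

```text
shift [229.2 398.   58.9] turn [ 0.     0.    -0.002] | pos [309.3 572.6 258.8] rot [3.141 0.    0.068] w 85.3 F [0.5 0.2 0.4] 0.0 t 45.4
plate [5.6187e+02 1.8940e+02 1.4050e+02 6.1500e+01 7.0000e-02]
```

View pics/fin.png

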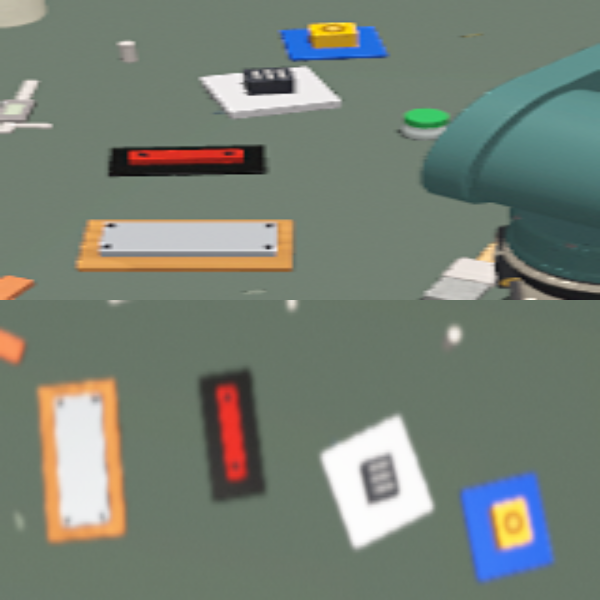

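The last picture shows all four parts flat and central on their places: plate (80,460), strap (231,433), dark (379,478) and brass (513,522). The robot is clear of everything.

```bash
python3 -c "
from station import ctrl
print(ctrl.sign_off())"
```

```text
the job is handed in; nothing more can be done
None
```

The job is handed in at about 45 s of the 134 s allowed: strap on the mat, brass on the blue pad, dark insert on the stone, plate on the board, each flat and central in the last picture with the arm clear; sign-off gave no verdict.

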